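Park the index plunger and bring the rim rest up to the plate

ROBOT

A 7-joint arm with a two-finger parallel gripper is mounted at the origin on the work surface. World frame = base frame: x ahead of the robot, y to its left, z up, the work surface at z = 0. Lengths are in m, angles in rad, forces in N, time in s.
With the tool pointing down it reaches from about 0.35 to 0.9 m from the base axis. Payload 8.1 kg.
Tool frame: the origin (TCP) lies on the centre line of the jaws, within the pads' length; the fingertips stand 17 mm ahead of it and the grasp point (between the pads) lies 2 mm behind it; z points along the fingers, x is the direction in which the jaws open and shut, and the axes are right-handed (so a half turn about z gives the same grasp; the last joint's range is limited). The gripper opens to 85 mm and grips with 20 to 120 N. Pads are 22 mm wide; open, the fingers measure 114 mm over their backs; the gripper's body (76 mm by 85 mm) begins 54 mm behind the grasp point. The pads swing forward as they close: fully open they stand 13 mm farther back than shut.
Start: joints at [1.229, 0.434, 0.025, 1.573, -0.012, 1.134, -0.075], TCP at [0.148, -0.607, 0.248] pointing down, gripper open.
Joint ranges: [-2.62, 2.62], [-0.44, 2.09], [-1.27, 1.32], [0.08, 2.57], [-1.32, 4.46], [0.12, 2], [-2.74, 2.74]. Speed limits (rad/s): [2.22, 2.22, 3.01, 3.01, 3.14, 3.14, 3.14].

INTERFACE

Orientations are given as a unit quaternion [w, x, y, z].
In Python, from station import sensors, snapshot, camera_info, ticket gives the robot as it stands.
- The arm moves only by the tool jog_arm, never from a script. Its argument "plan" is a list of rows, each a list of 4 numbers: the shift along the tool's x, y, z in cm, then the turn about the tool's z in rad. In form: [[tx, ty, tz, twist], ...]. A call has 1 to 12 rows; each row shifts and turns the pose as measured when the row begins, along the tool's axes as they then stand; what a row does not reach is not made up. A row lasts 1/8 s, in which the tool goes at most 62.5 mm and 10.7 degrees, less where a joint would pass 70% of its speed; a pose out of reach is approached as far as the arm can. A call is refused whole if a number of a shift passes 6.25 or a number of a turn 0.188, either way. A call with a gripper value outside its range is refused whole. "grip" is the closure, from 0 (fully open) to 1 (shut), set as the call begins (left out, the last holds). The fingers move at their own pace and stop on an object; "grip_force" is the grip in N (left out, the last holds). Time passes only in rows, so rows that do not move let the fingers close. It gives the time, the measured TCP pose, the force and the opening at its end, in the units of the state.
- sensors.read_state(): the state, without advancing time (a new reading comes with each control period).
- snapshot(name): name is "side" or "top" or "wrist"; returns the picture (480x640x3 uint8, red, green, blue); there is no depth.
- camera_info(name): a dict with "intrinsics" (3x3 intrinsics, pixels), "R" (3x3) and "t" (3): a world point X has camera coordinates R X + t. Camera axes: x right, y down, z forward; pixel columns grow to the right and rows downward; lengths in m; the calibration is good to about 2 mm. A picture is of the moment at which its call begins: read the wrist's pose just before it. camera_info takes no time and is no camera call; for the wrist camera it gives the pose at the moment of the call.
- ticket.hand_in(): hands the job in, once; it reports no verdict.
The state is a dict: "t": time; "joint_pos": joint angles; "qd": joint speeds; "joint_torque": joint torques, N m; "ee_pos": TCP position; "orientation": TCP orientation; "force": force on the tool from outside, world axes, zero at the start; "ft_torque": the same for the moment, N m; "grip_width": finger opening in m.
Only numpy, scipy, OpenCV 4.12 (cv2) and the standard library are available. Lean on these libraries where they do the work, as an engineer would, in place of code of your own. Each camera call takes 0.05 s, during which the arm holds its last target. There are 200 camera calls.

TASK

Get the fettling stand ready for this plate: pull up the index plunger on the sliding rest and twist it into its rest notch so that it stays retracted by itself, then slide the rest in along its rail until its spring roller bears lightly on the plate's rim, pushed in two or three millimetres but not bottomed. The clay is still soft: find the rim by feel and do not press hard on it or shift the plate, do not force the plunger against its sleeve, its end stop or the rail, and leave everything else on the bench where it lies.

Things in the scene. Friction and masses are not known exactly. Their poses are not given: they have to be found in the camera images.
- stand: The fettling stand, screwed to the bench: grey base plate 200 x 500 x 12 mm, at one end a steel rail with the sliding rest, at the other a wheel head 220 mm across whose rubber mat is 70 mm above the bench. Origin on the bench under the rail's centre line; y points along the rail from the rest towards the wheel, z up. The wheel's axis is at y = 130 mm.
- rail: The fixed steel rail, 44 mm wide, 225 mm long, its top 40 mm above the bench, with a row of 9 mm index holes every 15 mm along its middle. Same origin and axes as the stand. While the plunger is down its 8 mm pin stands 6 mm deep in a hole and the rest cannot slide.
- rest: The sliding rest: aluminium block 70 mm wide, 105 mm long astride the rail, top 66 mm above the bench. Origin on the plunger's axis at the rail's top; y along the rail to the wheel. Slides up to 80 mm with about 6 N drag and stays where left; may be pushed by the knob. A bracket 30 mm wide, 102 mm high above the bench, 55 to 95 mm ahead of the plunger's axis, carries the roller.
- sleeve: The slotted steel sleeve (29 mm outside) fixed on the rest round the plunger's stem; same origin and axes as the rest. Its crest is 88 mm above the bench. A deep slot across it along x holds the plunger's cross pin when down; a quarter turn away, along y, a V-shaped rest notch 4 mm deep with 45 degree flanks is cut across the crest.
- plunger: The sprung index plunger: black knob, stem, cross pin (5 mm thick, 40 mm long). Seated, its origin and axes are the rest's; x along the cross pin. Pulls up against about 5 N plus 0.6 N per mm; the cross pin clears the crest after 11 mm, end stop at 14 mm. Clear, it turns freely either way; within 18 degrees of the quarter turn it falls into the V when let down. Parked it stands 7.5 mm up.
- knob (a point): Centre of the plunger's round black knob, 30 mm in diameter and 30 mm tall; x axis along the cross pin, whose axis is 30 mm below this point. Seated it is 109.5 mm above the bench (69.5 mm above the rest's origin) with the cross pin across the rail; parked about 117 mm (77 mm) with the cross pin along the rail.
- roller: The rest's sprung nose: white nylon roller 20 mm in diameter, 24 mm tall (80 to 104 mm above the bench) in a fork on a rod that slides back into the bracket. Same origin and axes as the rest when free. Its spring gives about 2 N as soon as the roller is touched and 0.35 N more per mm; it bottoms after 6 mm.
- roller_axis (a point): Middle of the roller on its axis, 92 mm above the bench. On the rest it is at y = 115 mm when free (its leading face at 125 mm), and less as the roller is pushed in.
- plate: Leather-hard clay plate, grey, about 0.8 kg, right way up, loose on the wheel's rubber mat, which grips it. Origin under the middle of its foot. Hand-pressed and out of round: the outer edge of its rim (21 mm above the mat) lies anywhere from 82 to 103 mm from the origin, depending on the direction; the outline is not known. The roller starts 20 to 70 mm short of it.
- rib: Bystander, leave it alone: wooden rib, 36 x 80 x 6 mm, lying on the stand's base beside the rail; origin under its middle.
- loop_tool: Bystander, leave it alone: loop turning tool, 160 mm long, lying on the stand's base on the other side of the rail; origin under its middle.
- saucer_a: Bystander, leave it alone: clay saucer, about 112 mm across, 18 mm high; origin under its middle.
- saucer_b: Bystander, leave it alone: clay saucer, about 112 mm across, 18 mm high; origin under its middle.
- slip_jar: Bystander, leave it alone: closed plastic jar, 68 mm wide, 85 mm tall; origin under its middle.
- brush: Bystander, leave it alone: glaze brush lying on the bench; origin under its middle.
Things that resemble listed ones, but are neither listed nor needed, are in the scene too. What is shaped like the plate but red is not meant.

How it is judged:
On the way, in this order (a step that is already met when the one before it is completed fails the run):
1. the plunger is parked: cross pin resting in the V notch, pin clear of the rail (z of knob in the frame of rest between 0.0755 and 0.079 m and angle between the x axis of knob and the y axis of rest, either way round below 0.2 rad), for 0.2 s.
2. the roller bears on the plate's rim (contact force between roller and plate above 0.8 N), for 0.2 s.
At the end, for the whole second after the job is handed in: The plunger is parked by itself in the rest notch (6 to 9.5 mm above its seated height, cross pin within 0.2 rad of the rail's direction), the roller bears on the plate's rim with more than 0.8 N and is pushed in between 1 and 4.3 mm, the plate is within 5 mm of where it lay, and all is at rest (all of step 1 and contact force between roller and plate above 0.8 N and y of roller_axis in the frame of rest between 0.1107 and 0.114 m and distance of plate from where it was at the start of the episode below 0.005 m and linear speed of each of rest, plate below 0.005 m/s); the robot touches nothing.
It fails at once if the roller pressed the soft rim with more than 9 N (contact force between roller and plate above 9 N).
It fails at once if the plate was shifted by more than 5 mm (distance of plate from where it was at the start of the episode above 0.005 m).
It fails at once if the plunger was forced against its sleeve or end stop with more than 40 N (contact force between plunger and sleeve above 40 N).
It fails at once if the rest was forced against the engaged pin with more than 30 N (contact force between plunger and rail above 30 N).
It fails at once if something else on the bench was moved by more than 15 mm (distance of any of rib, loop_tool, saucer_a, saucer_b, slip_jar, brush from where it was at the start of the episode above 0.015 m).
It also fails if it takes over 53 s, if anything falls off the work surface, if the arm or the gripper's body presses on something with over 40 N, if the wrist force passes 120 N, or if a joint passes its speed limit or range.

## Working session

There is one attempt and no reset: what is moved stays moved. The work goes in short steps, Python scripts to look and compute and a tool call to move; the robot and the scene stay as the last step left them, time stands still between calls to the robot, and variables do not carry over. Pictures are saved under pics/ and viewed, about 8 in all and at most 12, crops included, and the job is handed in when it is done.

Besides the shell and the picture viewer there is one more tool, called after ">>>" as name(argument=value, ...), one argument or row to a line, values as JSON. jog_arm: Moves the arm, as the interface text tells. Its arguments: {"type":"object","properties":{"plan":{"type":"array"},"grip":{"type":"number"},"grip_force":{"type":"number"}},"required":["plan"]}

```bash
mkdir -p pics
cat > h.py <<'E'
import numpy as np, cv2
from station import sensors, snapshot, camera_info, ticket
def ray(ci,u,v,z):
    K=np.array(ci['intrinsics']);R=np.array(ci['R']);t=np.array(ci['t'])
    d=R.T@np.linalg.inv(K)@[u,v,1];c=-R.T@t
    return c+d*(z-c[2])/d[2]
def save(im,n): cv2.imwrite('pics/'+n,cv2.cvtColor(im,cv2.COLOR_RGB2BGR))
E
python3 - <<'E'
from h import *
for n in('top','side'):
    save(snapshot(n),n+'1.png'); ci=camera_info(n); print(n,(-np.array(ci['R']).T@ci['t']).round(3))
s=sensors.read_state();print(s['t'],s['ee_pos'],s['orientation'],s['force'],s['grip_width'])
E
```

```text
top [ 0.421 -0.085  1.092]
side [0.161 0.704 0.624]
0.1 [ 0.14769812 -0.60685205  0.24759214] [-4.00974271e-04  7.86277254e-01 -6.17873415e-01 -6.01593171e-04] [-0.72802445  0.2991474   0.74434212] 0.08537283755900134
```

View pics/top1.png

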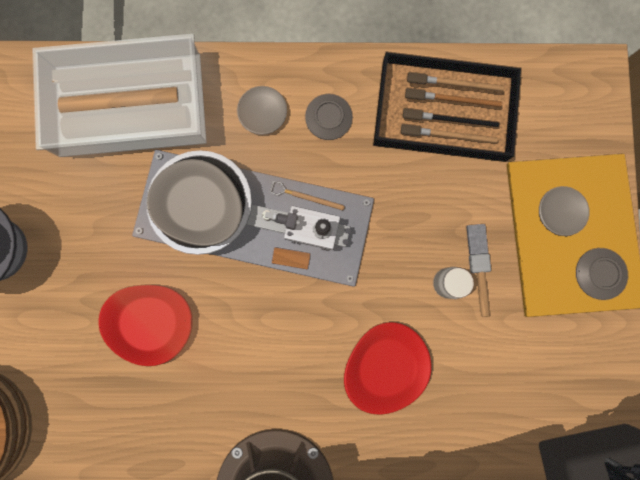

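View pics/side1.png

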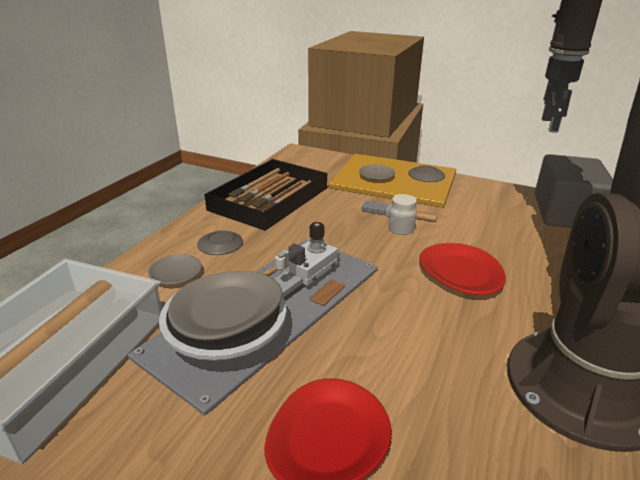

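Knob candidates (top view): black round at (323,228), dark block at (290,220), dark bits at (345,233). By shape and height, the knob is (323,228), which is (317,230) in side. The plate is the grey one on the wheel at (198,203), not the red dishes at (147,325) and (388,368). Next is a close crop and measurement.

```bash
cat > m.py <<'E'
from h import *
a=cv2.imread('pics/top1.png');b=cv2.imread('pics/side1.png')
ct=camera_info('top');cs=camera_info('side')
A=cv2.resize(a[185:270,245:375],None,fx=6,fy=6,interpolation=cv2.INTER_CUBIC)[:, :780]
cv2.imwrite('pics/crop1.png',A)
B=cv2.resize(b[210:310,250:380],None,fx=6,fy=6,interpolation=cv2.INTER_CUBIC)
cv2.imwrite('pics/crop2.png',B[:600])
for n,im,c,(x0,y0,x1,y1) in(('top',a,ct,(308,214,336,243)),('side',b,cs,(305,218,330,246))):
    g=im[y0:y1,x0:x1].max(2); m=(g<60).astype(np.uint8)
    k,l,st,ce=cv2.connectedComponentsWithStats(m)
    for i in range(1,k):
        if st[i,4]>15: print(n,st[i],ce[i]+[x0,y0],ray(c,*(ce[i]+[x0,y0]),0.11).round(4))
sc=[(159,156),(139,231),(367,202),(350,279)]
P=[ray(ct,u,v,0.013) for u,v in sc]
for p in P: print(p.round(4))
d=(P[0]+P[1]-P[2]-P[3])/2; print('y axis ang',np.arctan2(d[1],d[0]),np.linalg.norm(d))
e=P[0]-P[1]+P[2]-P[3]; print('x perp ang',np.arctan2(e[1],e[0])-np.pi/2)
print('centre',sum(P)/4)
E
python3 m.py
```

```text
top [12  7 10 14 50] [326.16 228.06] [ 0.537  -0.1039  0.11  ]
side [  5   5  14  17 190] [316.5        231.56842105] [ 0.5402 -0.0933  0.11  ]
[0.7079 0.2655 0.013 ]
[0.5403 0.3026 0.013 ]
[ 0.6065 -0.1953  0.013 ]
[ 0.4379 -0.1574  0.013 ]
y axis ang 1.352989551571208 0.47155369228371347
x perp ang -1.7902618518644333
centre [0.57314671 0.05388071 0.013     ]
```

View pics/crop1.png

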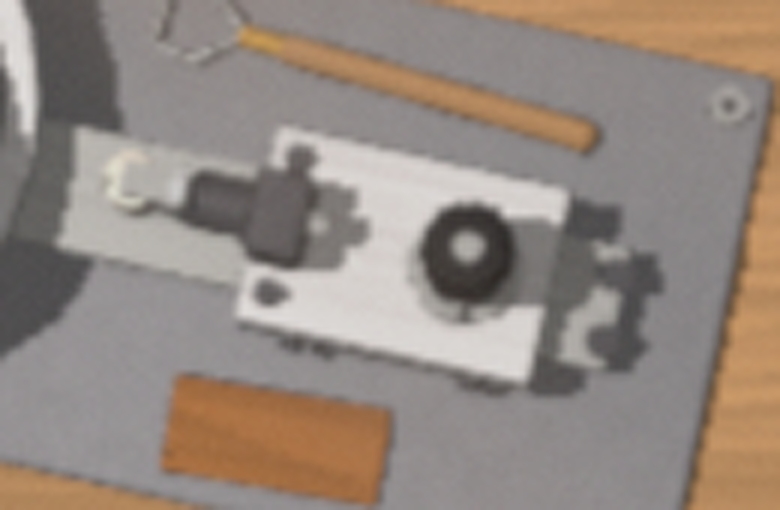

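View pics/crop2.png

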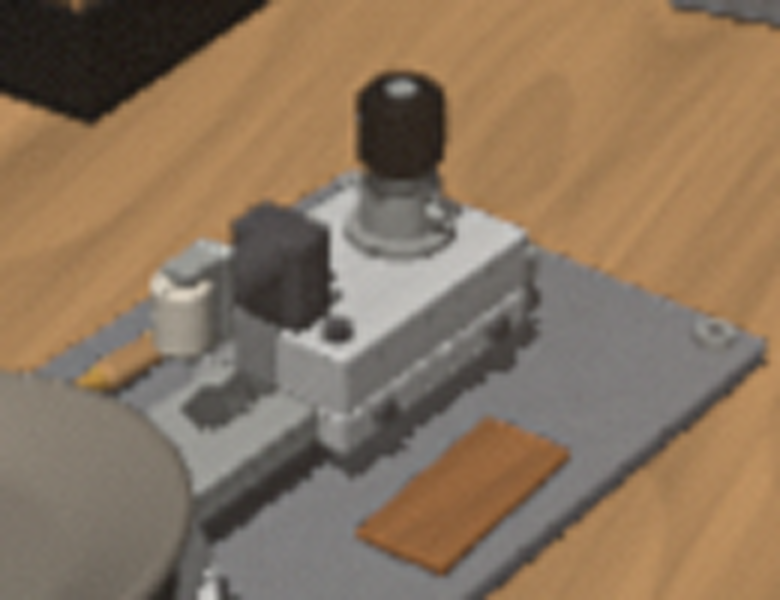

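Crop 1 shows the knob centre at crop (467,253), which is top pixel (322.8,227.2), with the bracket and roller to its left at (126,183). Crop 2 shows the knob at side pixel (316.7,230.8), its cross pin lying across the rail and the roller free. The choice is confirmed.

```bash
cat >> h.py <<'E'
from scipy.spatial.transform import Rotation as Ro
def rel(target,ang=None):
    s=sensors.read_state();q=s['orientation'];R=Ro.from_quat([q[1],q[2],q[3],q[0]]).as_matrix()
    print('t',s['t'],'pos',np.round(s['ee_pos'],4),'F',np.round(s['force'],2),'w',round(s['grip_width'],4),'q7',round(s['joint_pos'][6],3))
    print('xaz',np.arctan2(R[1,0],R[0,0]).round(4),'tilt',np.round(R[:2,2],4),'shift cm',np.round(R.T@(np.array(target)-s['ee_pos'])*100,2))
E
python3 - <<'E'
from h import *
ct=camera_info('top');cs=camera_info('side')
K=ray(ct,322.8,227.2,.1245);K2=ray(cs,316.7,230.8,.1095);print(K,K2)
c=np.array([.57315,.05388]);d=np.array([np.cos(1.353),np.sin(1.353)]);n=np.array([d[1],-d[0]])
for k in(K,K2):print('along,off',(k[:2]-c)@d,(k[:2]-c)@n)
rel([*((K+K2)/2)[:2],.19])
E
```

```text
[ 0.53697731 -0.09700017  0.1245    ] [ 0.54160464 -0.09714372  0.1095    ]
along,off -0.15513192175279422 -0.0027161799786986317
along,off -0.1542722074328321 0.001832849581255302
t 0.1 pos [ 0.1477 -0.6069  0.2476] F [-0.73  0.3   0.74] w 0.0854 q7 -0.075
xaz -1.3321 tilt [-0.0005  0.0014] shift cm [-40.26 -50.1    5.81]
```

>>> jog_arm(
  plan=[
    [-3.7,-4.6,0,0],
    [-3.7,-4.6,0,0],
    [-3.7,-4.6,0,0],
    [-3.7,-4.6,0,0],
    [-3.7,-4.6,0,0],
    [-3.7,-4.6,0,0],
    [-3.7,-4.6,0,0],
    [-3.7,-4.6,0,0],
    [-3.7,-4.6,0,0],
    [-3.7,-4.6,0,0],
    [-2,-2,0,0],
    [0,0,0,0],
  ],
  grip=0,
)

```text
t: 1.6
ee_pos: [0.5315, -0.0985, 0.2439]
orientation: [-0.0, 0.786, -0.619, -0.003]
force: [0.1, -1.3, -0.7]
grip_width: 0.0853
```

>>> jog_arm(
  plan=[
    [0,0,0,-0.187],
    [0,0,0,-0.187],
    [0,0,0,-0.187],
    [0,0,0,-0.187],
    [0,0,0,-0.187],
    [0,0,0,-0.187],
    [0,0,0,0],
  ],
)

```text
t: 2.48
ee_pos: [0.5262, -0.1068, 0.2416]
orientation: [0.0, 0.994, -0.106, -0.006]
force: [0.2, 0.0, -0.3]
grip_width: 0.0853
```

```bash
python3 -c "
from h import *
rel([.5395,-.097,.19])"
```

```text
t 2.475 pos [ 0.5262 -0.1068  0.2416] F [ 0.23  0.04 -0.3 ] w 0.0853 q7 -0.293
xaz -0.2119 tilt [-0.0114  0.0002] shift cm [ 1.15 -1.25  5.14]
```

>>> jog_arm(
  plan=[
    [1.15,-1.25,1.5,0],
    [0,0,1.5,0],
    [0,0,0,0],
  ],
)

```text
t: 2.85
ee_pos: [0.5398, -0.0973, 0.2084]
orientation: [0.001, 0.994, -0.111, -0.006]
force: [0.4, -0.0, -0.8]
grip_width: 0.0855
```

```bash
python3 -c "
from h import *
rel([.5395,-.097,.19]); w=camera_info('wrist'); im=snapshot('wrist'); save(im,'w1.png'); print((-np.array(w['R']).T@w['t']))
"
```

```text
t 2.85 pos [ 0.5398 -0.0973  0.2084] F [ 0.4 -0.  -0.8] w 0.0855 q7 -0.347
xaz -0.2215 tilt [-0.013  -0.0001] shift cm [-0.01 -0.03  1.84]
[ 0.55738906 -0.02509634  0.33401378]
```

View pics/w1.png

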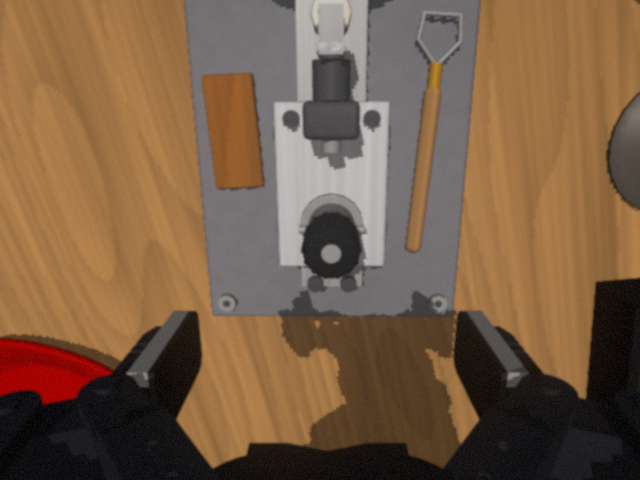

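The wrist view shows the knob's cap at (331,254), with the rail running vertically in the image, so the jaws lie across it. The fingers are clear.

```bash
python3 -c "
from h import *
w=camera_info('wrist');k=ray(w,331,253.5,.1245);print(k, ray(w,331,15,.104))
rel([k[0],k[1],.115])
for uv in ((227,303),(438,303)): print(ray(w,*uv,.013))
"
```

```text
[ 0.54112496 -0.09597098  0.1245    ] [0.56593523 0.01591414 0.104     ]
t 2.9 pos [ 0.5402 -0.0971  0.2092] F [ 0.47  0.57 -0.76] w 0.0853 q7 -0.346
xaz -0.2211 tilt [-0.0119  0.    ] shift cm [ 0.18 -0.16  9.41]
[ 0.43997691 -0.15713426  0.013     ]
[ 0.60805179 -0.19396464  0.013     ]
```

>>> jog_arm(
  plan=[
    [0.15,-0.1,2.5,0],
    [0,0,2.5,0],
    [0,0,2.5,0],
    [0,0,1.2,0],
    [0,0,0.6,0],
    [0,0,0,0],
  ],
)

```text
t: 3.65
ee_pos: [0.5428, -0.0965, 0.116]
orientation: [0.001, 0.994, -0.112, -0.004]
force: [-0.1, 0.4, -0.3]
grip_width: 0.0849
```

```bash
python3 -c "
from h import *
rel([.5405,-.0965,.115])"
```

```text
t 3.65 pos [ 0.5428 -0.0965  0.116 ] F [-0.11  0.36 -0.29] w 0.0849 q7 -0.419
xaz -0.2238 tilt [-0.0075 -0.0011] shift cm [-0.22  0.05  0.11]
```

>>> jog_arm(
  plan=[
    [-0.2,0.05,0,0],
    [0,0,0,0],
    [0,0,0,0],
    [0,0,0,0],
    [0,0,0,0],
  ],
  grip=0.56,
  grip_force=25,
)

```text
t: 4.28
ee_pos: [0.5419, -0.0968, 0.1182]
orientation: [0.001, 0.994, -0.112, -0.002]
force: [-0.1, -0.5, 1.1]
grip_width: 0.0376
```

```bash
python3 -c "
from h import *
rel([.5405,-.0965,.115])"
```

```text
t 4.275 pos [ 0.5419 -0.0968  0.1182] F [-0.05 -0.51  1.07] w 0.0376 q7 -0.418
xaz -0.2243 tilt [-0.004  -0.0018] shift cm [-0.14  0.    0.32]
```

>>> jog_arm(
  plan=[
    [-0.15,0,0.4,0],
    [0,0,0,0],
    [0,0,0,0],
    [0,0,0,0],
    [0,0,0,0],
  ],
  grip=0.75,
)

```text
t: 4.9
ee_pos: [0.5408, -0.0964, 0.1159]
orientation: [0.002, 0.994, -0.112, -0.001]
force: [-1.5, 0.6, 3.3]
grip_width: 0.0294
```

```bash
python3 -c "
from h import *
rel([.5405,-.0965,.115])"
```

```text
t 4.9 pos [ 0.5408 -0.0964  0.1159] F [-1.49  0.59  3.28] w 0.0294 q7 -0.422
xaz -0.2243 tilt [-0.0024 -0.0028] shift cm [-0.03  0.02  0.09]
```

>>> jog_arm(
  plan=[
    [0,0,0,0],
    [0,0,-0.3,0],
    [0,0,-0.3,0],
    [0,0,-0.3,0],
    [0,0,-0.2,0],
  ],
  grip=0.8,
  grip_force=40,
)

```text
t: 5.52
ee_pos: [0.5408, -0.0964, 0.1254]
orientation: [0.001, 0.994, -0.112, -0.002]
force: [3.6, 0.3, -11.7]
grip_width: 0.0288
```

```bash
python3 -c "
from h import *
rel([.5405,-.0965,.129])"
```

```text
t 5.525 pos [ 0.5408 -0.0964  0.1254] F [  3.56   0.31 -11.69] w 0.0288 q7 -0.413
xaz -0.2242 tilt [-0.0034 -0.0016] shift cm [-0.03  0.02 -0.36]
```

>>> jog_arm(
  plan=[
    [0,0,-0.2,0],
    [0,0,-0.12,0],
    [0,0,0,0],
  ],
)

```text
t: 5.9
ee_pos: [0.5408, -0.0964, 0.1283]
orientation: [0.001, 0.994, -0.112, -0.002]
force: [4.1, -0.3, -11.7]
grip_width: 0.0285
```

>>> jog_arm(
  plan=[
    [0,0,0,0.1],
    [0,0,0,0.15],
    [0,0,0,0.18],
  ],
)

```text
t: 6.28
ee_pos: [0.5407, -0.0964, 0.128]
orientation: [0.001, 0.945, -0.327, -0.002]
force: [4.3, -0.6, -12.8]
grip_width: 0.0285
```

```bash
python3 -c "
from h import *
rel([.5408,-.0964,.1285]);print(sensors.read_state()['ft_torque'])"
```

```text
t 6.275 pos [ 0.5407 -0.0964  0.128 ] F [  4.33  -0.65 -12.81] w 0.0285 q7 -0.787
xaz -0.6658 tilt [-0.0038 -0.0006] shift cm [ 0.01 -0.01 -0.05]
[-0.11132443 -1.09013128 -0.02803625]
```

>>> jog_arm(
  plan=[
    [0,0,-0.03,0.187],
    [0,0,0,0.187],
    [0,0,-0.03,0.187],
    [0,0,0,0.187],
    [0,0,-0.03,0.187],
    [0,0,0,0.187],
    [0,0,0,0],
  ],
)

```text
t: 7.15
ee_pos: [0.5406, -0.0962, 0.1281]
orientation: [-0.002, -0.625, 0.781, 0.001]
force: [4.6, -2.7, -12.9]
grip_width: 0.029
```

```bash
python3 -c "
from h import *
rel([.5408,-.0964,.1285]);print(sensors.read_state()['ft_torque'])"
```

```text
t 7.15 pos [ 0.5406 -0.0962  0.1281] F [  4.59  -2.68 -12.85] w 0.029 q7 -1.748
xaz -1.7924 tilt [-0.0045 -0.0005] shift cm [ 0.02 -0.03 -0.04]
[-0.37529284 -1.01737094 -0.00614807]
```

Turned exactly a quarter. Next I lower it into the V (about 5 mm).

>>> jog_arm(
  plan=[
    [0,0,0.2,0],
    [0,0,0.2,0],
    [0,0,0.1,0],
    [0,0,0,0],
  ],
)

```text
t: 7.65
ee_pos: [0.5407, -0.0962, 0.1237]
orientation: [-0.002, -0.626, 0.779, 0.001]
force: [2.9, -0.4, -8.2]
grip_width: 0.0289
```

```bash
python3 -c "
from h import *
rel([.5408,-.0964,.1235])"
```

```text
t 7.65 pos [ 0.5407 -0.0962  0.1237] F [ 2.9  -0.37 -8.21] w 0.0289 q7 -1.745
xaz -1.7876 tilt [-0.004  -0.0002] shift cm [ 0.02 -0.02  0.02]
```

>>> jog_arm(
  plan=[
    [0,0,0,0],
    [0,0,0,0],
    [0,0,0,0],
  ],
  grip=0.56,
)

```text
t: 8.02
ee_pos: [0.5406, -0.0956, 0.1248]
orientation: [-0.001, -0.627, 0.779, 0.001]
force: [-0.5, 1.1, 0.9]
grip_width: 0.0376
```

Run:
```python
from h import *
rel([.5408,-.0964,.1225]); im=snapshot('wrist'); s=snapshot('side'); t=snapshot('top')
s2=cv2.resize(s[190:320,230:390],(400,325),interpolation=cv2.INTER_CUBIC)
t2=cv2.resize(t[150:280,240:400],(400,325),interpolation=cv2.INTER_CUBIC)
save(np.hstack([s2,t2]),'c2.png')
save(im,'w2.png')
```

```text
t 8.025 pos [ 0.5406 -0.0956  0.1248] F [-0.46  1.09  0.93] w 0.0376 q7 -1.744
xaz -1.7867 tilt [-0.0035  0.0004] shift cm [ 0.07 -0.03  0.23]
```

View pics/c2.png

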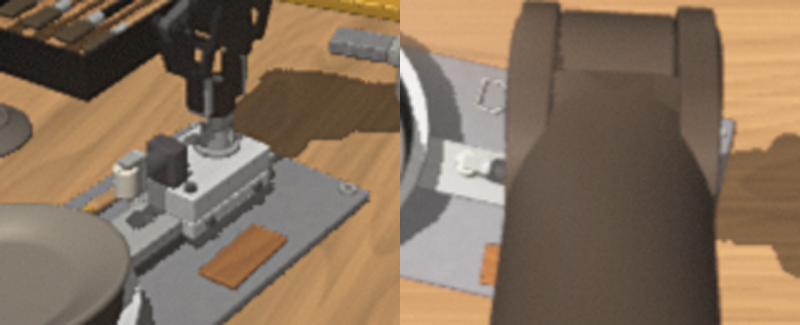

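View pics/w2.png

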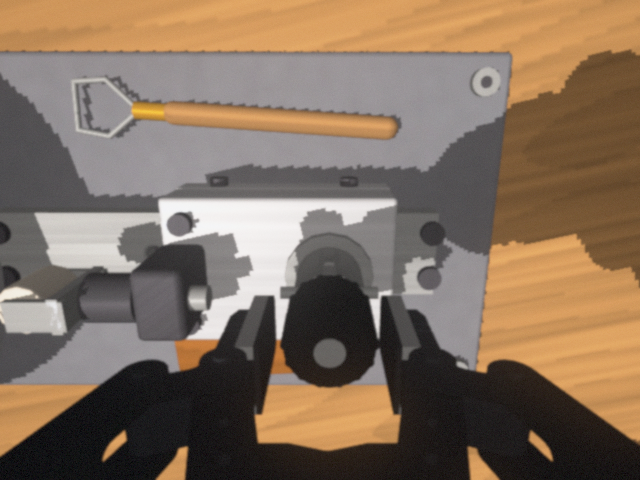

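The wrist view shows the cross pin along the rail, seated in the V (290–378, 292), and the knob free at (330,350) between the open jaws. The bracket is to the left at (170,300), with the rod's tail at (200,297). Next I estimate the gap to the rim from the earlier top picture.

Run:
```python
from h import *
a=cv2.imread('pics/top1.png');c=camera_info('top');K=np.array(c['intrinsics']);R=np.array(c['R']);t=np.array(c['t'])
d=np.array([np.cos(1.353),np.sin(1.353)])
for s in range(95,240,3):
    p=np.array([.5405,-.0965])+d*s/1000
    q=K@(R@[*p,.091]+t);u,v=q[:2]/q[2]
    b=cv2.getRectSubPix(a,(1,1),(float(u),float(v)))[0,0]
    print(s,round(u,1),round(v,1),b,end=' | ')
```

```text
95 276.7 217.2 [83 84 88] | 98 275.3 216.9 [145 146 149] | 101 273.8 216.6 [195 196 198] | 104 272.4 216.2 [181 184 187] | 107 271.0 215.9 [170 175 178] | 110 269.5 215.6 [171 176 179] | 113 268.1 215.3 [171 176 180] | 116 266.6 215.0 [171 175 178] | 119 265.2 214.6 [179 185 189] | 122 263.8 214.3 [192 205 209] | 125 262.3 214.0 [173 185 190] | 128 260.9 213.7 [172 178 183] | 131 259.5 213.3 [174 178 182] | 134 258.0 213.0 [172 174 179] | 137 256.6 212.7 [121 124 126] | 140 255.2 212.4 [95 98 99] | 143 253.7 212.1 [95 97 99] | 146 252.3 211.7 [94 96 98] | 149 250.9 211.4 [94 96 98] | 152 249.4 211.1 [110 111 114] | 155 248.0 210.8 [120 121 123] | 158 246.5 210.5 [119 120 122] | 161 245.1 210.1 [115 115 119] | 164 243.7 209.8 [66 67 70] | 167 242.2 209.5 [46 48 51] | 170 240.8 209.2 [ 88  96 103] | 173 239.4 208.8 [118 130 140] | 176 237.9 208.5 [126 137 150] | 179 236.5 208.2 [124 135 147] | 182 235.1 207.9 [119 131 142] | 185 233.6 207.6 [119 131 142] | 188 232.2 207.2 [117 129 140] | 191 230.8 206.9 [115 127 138] | 194 229.4 206.6 [116 128 138] | 197 227.9 206.3 [116 127 138] | 200 226.5 206.0 [117 129 140] | 203 225.1 205.6 [124 136 148] | 206 223.6 205.3 [135 148 160] | 209 222.2 205.0 [141 154 166] | 212 220.8 204.7 [142 154 167] | 215 219.3 204.4 [142 154 168] | 218 217.9 204.0 [142 157 168] | 221 216.5 203.7 [141 154 167] | 224 215.0 203.4 [142 154 165] | 227 213.6 203.1 [142 156 166] | 230 212.2 202.8 [141 155 166] | 233 210.8 202.4 [140 153 165] | 236 209.3 202.1 [140 153 165] | 239 207.9 201.8 [140 152 165] |
```

>>> jog_arm(
  plan=[
    [-0.3,0,0.1,0],
    [-0.3,0,0.1,0],
    [-0.3,0,0,0],
    [-0.3,0,0,0],
  ],
)

```text
t: 8.68
ee_pos: [0.5425, -0.0882, 0.1228]
orientation: [-0.003, -0.625, 0.78, -0.0]
force: [-1.1, -5.0, 2.2]
grip_width: 0.0378
```

```bash
cat >> h.py <<'E'
D=np.array([np.cos(1.353),np.sin(1.353)])
def st():
    s=sensors.read_state();p=np.array(s['ee_pos'])[:2]-[.5405,-.0965];f=np.array(s['force'])[:2]
    print('t',s['t'],'along mm',round(p@D*1e3,2),'lat',round(p@[D[1],-D[0]]*1e3,2),'z',round(s['ee_pos'][2],4),'F along',round(f@D,2),'lat',round(f@[D[1],-D[0]],2),'z',round(s['force'][2],2))
E
python3 -c "
from h import *
st()"
```

```text
t 8.675 along mm 8.49 lat 0.17 z 0.1228 F along -5.1 lat -0.01 z 2.19
```

>>> jog_arm(
  plan=[
    [-0.4,0,0,0],
    [-0.4,0,0,0],
    [-0.4,0,0,0],
    [-0.4,0,0,0],
    [-0.4,0,0,0],
    [-0.4,0,0,0],
    [0,0,0,0],
  ],
)

```text
t: 9.55
ee_pos: [0.5457, -0.0746, 0.1225]
orientation: [-0.009, -0.621, 0.783, -0.004]
force: [0.1, 0.2, 0.8]
grip_width: 0.0378
```

```bash
python3 -c "
from h import *
st()"
```

```text
t 9.55 along mm 22.54 lat 0.34 z 0.1225 F along 0.18 lat 0.04 z 0.81
```

>>> jog_arm(
  plan=[
    [-0.3,0,0,0],
    [-0.3,0,0,0],
    [-0.3,0,0,0],
    [-0.3,0,0,0],
    [-0.3,0,0,0],
  ],
)

```text
t: 10.18
ee_pos: [0.5478, -0.0656, 0.1223]
orientation: [-0.012, -0.619, 0.785, -0.006]
force: [-1.5, -5.8, 3.5]
grip_width: 0.0375
```

```bash
python3 -c "
from h import *
st()"
```

```text
t 10.175 along mm 31.77 lat 0.45 z 0.1223 F along -5.99 lat -0.23 z 3.48
```

>>> jog_arm(
  plan=[
    [-0.3,0,0,0],
    [-0.25,0,0,0],
    [-0.25,0,0,0],
  ],
)

```text
t: 10.55
ee_pos: [0.5488, -0.0613, 0.1221]
orientation: [-0.014, -0.618, 0.786, -0.007]
force: [-0.8, -5.8, 2.8]
grip_width: 0.0373
```

```bash
python3 -c "
from h import *
st()"
```

```text
t 10.55 along mm 36.18 lat 0.48 z 0.1221 F along -5.8 lat 0.44 z 2.81
```

Drag baseline is about -5.9 N. I expect contact near 46–50 mm, so I'll go in small steps from here.

>>> jog_arm(
  plan=[
    [-0.25,0,0,0],
    [-0.25,0,0,0],
    [-0.2,0,0,0],
  ],
)

```text
t: 10.92
ee_pos: [0.5496, -0.058, 0.1221]
orientation: [-0.015, -0.617, 0.787, -0.008]
force: [-1.1, -5.8, 3.2]
grip_width: 0.0376
```

```bash
python3 -c "
from h import *
st()"
```

```text
t 10.925 along mm 39.6 lat 0.54 z 0.1221 F along -5.89 lat 0.18 z 3.19
```

>>> jog_arm(
  plan=[
    [-0.2,0,0,0],
    [-0.2,0,0,0],
  ],
)

```text
t: 11.18
ee_pos: [0.55, -0.0565, 0.122]
orientation: [-0.017, -0.616, 0.788, -0.009]
force: [-2.2, -7.2, 3.3]
grip_width: 0.0375
```

```bash
python3 -c "
from h import *
st()"
```

```text
t 11.175 along mm 41.11 lat 0.58 z 0.122 F along -7.54 lat -0.56 z 3.3
```

>>> jog_arm(
  plan=[
    [-0.2,0,0,0],
  ],
)

```text
t: 11.3
ee_pos: [0.5502, -0.0557, 0.122]
orientation: [-0.017, -0.616, 0.788, -0.009]
force: [-1.9, -5.3, 4.0]
grip_width: 0.0376
```

Run:
```python
from h import *
st(); s=snapshot('side'); t=snapshot('top'); st()
s2=cv2.resize(s[210:310,220:340],(480,400),interpolation=cv2.INTER_CUBIC)
t2=cv2.resize(t[180:260,210:290],(320,320),interpolation=cv2.INTER_CUBIC)
o=np.zeros((400,800,3),np.uint8);o[:,:480]=s2;o[:320,480:]=t2
save(o,'c3.png')
```

```text
t 11.3 along mm 41.89 lat 0.63 z 0.122 F along -5.61 lat -0.72 z 4.05
t 11.4 along mm 42.05 lat 0.57 z 0.122 F along -5.64 lat -0.46 z 2.71
```

View pics/c3.png

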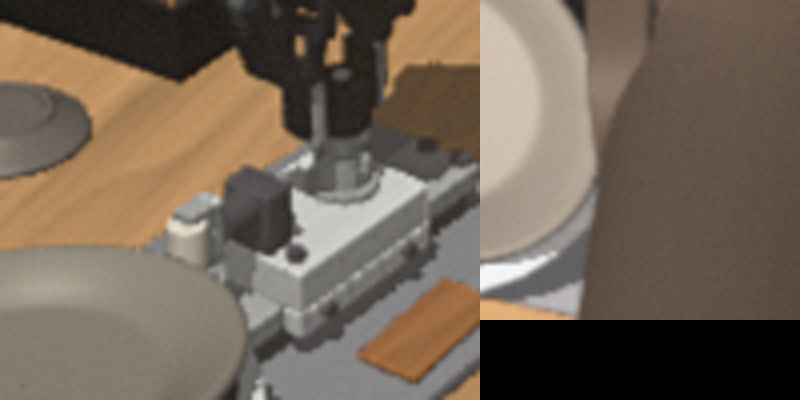

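The picture shows the roller at (188,240), close to the rim edge at about (185,265). The force is back at the drag level, so there is no contact yet.

>>> jog_arm(
  plan=[
    [-0.2,0,0,0],
    [-0.2,0,0,0],
  ],
)

```text
t: 11.65
ee_pos: [0.5505, -0.0541, 0.1219]
orientation: [-0.019, -0.615, 0.788, -0.01]
force: [-1.7, -5.6, 2.9]
grip_width: 0.0378
```

```bash
python3 -c "
from h import *
st()"
```

```text
t 11.65 along mm 43.55 lat 0.61 z 0.1219 F along -5.87 lat -0.4 z 2.92
```

>>> jog_arm(
  plan=[
    [-0.2,0,0,0],
  ],
)

```text
t: 11.78
ee_pos: [0.5507, -0.0534, 0.1219]
orientation: [-0.019, -0.614, 0.789, -0.01]
force: [-0.6, -6.3, 2.5]
grip_width: 0.0376
```

```bash
python3 -c "
from h import *
st()"
```

```text
t 11.775 along mm 44.28 lat 0.64 z 0.1219 F along -6.33 lat 0.76 z 2.48
```

>>> jog_arm(
  plan=[
    [-0.2,0,0,0],
  ],
)

```text
t: 11.9
ee_pos: [0.5509, -0.0526, 0.1219]
orientation: [-0.02, -0.614, 0.789, -0.01]
force: [-1.5, -4.9, 2.8]
grip_width: 0.038
```

```bash
python3 -c "
from h import *
st()"
```

```text
t 11.9 along mm 45.07 lat 0.66 z 0.1219 F along -5.12 lat -0.39 z 2.83
```

>>> jog_arm(
  plan=[
    [-0.2,0,0,0],
  ],
)

```text
t: 12.02
ee_pos: [0.5511, -0.0519, 0.1218]
orientation: [-0.021, -0.613, 0.789, -0.011]
force: [-2.1, -5.4, 3.8]
grip_width: 0.0372
```

```bash
python3 -c "
from h import *
st()"
```

```text
t 12.025 along mm 45.84 lat 0.68 z 0.1218 F along -5.76 lat -0.9 z 3.82
```

>>> jog_arm(
  plan=[
    [-0.2,0,0,0],
  ],
)

```text
t: 12.15
ee_pos: [0.5512, -0.0512, 0.1218]
orientation: [-0.021, -0.613, 0.79, -0.011]
force: [-2.0, -6.4, 3.4]
grip_width: 0.0378
```

```bash
python3 -c "
from h import *
st()"
```

```text
t 12.15 along mm 46.55 lat 0.69 z 0.1218 F along -6.68 lat -0.52 z 3.39
```

>>> jog_arm(
  plan=[
    [-0.2,0,0,0],
  ],
)

```text
t: 12.28
ee_pos: [0.5514, -0.0507, 0.1218]
orientation: [-0.022, -0.613, 0.79, -0.012]
force: [-2.9, -8.3, 3.4]
grip_width: 0.0375
```

```bash
python3 -c "
from h import *
st()"
```

```text
t 12.275 along mm 47.05 lat 0.74 z 0.1218 F along -8.74 lat -1.06 z 3.41
```

>>> jog_arm(
  plan=[
    [-0.2,0,0,0],
  ],
)

```text
t: 12.4
ee_pos: [0.5514, -0.0507, 0.1217]
orientation: [-0.023, -0.612, 0.791, -0.012]
force: [-2.9, -8.4, 4.4]
grip_width: 0.038
```

```bash
python3 -c "
from h import *
st()"
```

```text
t 12.4 along mm 47.1 lat 0.73 z 0.1217 F along -8.85 lat -1.05 z 4.35
```

>>> jog_arm(
  plan=[
    [-0.2,0,0,0],
  ],
)

```text
t: 12.52
ee_pos: [0.5514, -0.0507, 0.1217]
orientation: [-0.024, -0.611, 0.791, -0.013]
force: [-1.9, -7.4, 3.4]
grip_width: 0.0375
```

```bash
python3 -c "
from h import *
st()"
```

```text
t 12.525 along mm 47.1 lat 0.78 z 0.1217 F along -7.64 lat -0.26 z 3.35
```

Contact at about 46.9 mm: the force stepped up by about 2.5 N and the motion stalled. I'll push about 2.5 mm further.

>>> jog_arm(
  plan=[
    [-0.28,0,0,0],
  ],
)

```text
t: 12.65
ee_pos: [0.5516, -0.0501, 0.1216]
orientation: [-0.025, -0.61, 0.792, -0.013]
force: [-1.8, -8.7, 4.7]
grip_width: 0.0375
```

```bash
python3 -c "
from h import *
st()"
```

```text
t 12.65 along mm 47.73 lat 0.81 z 0.1216 F along -8.89 lat 0.15 z 4.72
```

>>> jog_arm(
  plan=[
    [-0.28,0,0,0],
  ],
)

```text
t: 12.78
ee_pos: [0.5518, -0.0494, 0.1216]
orientation: [-0.026, -0.61, 0.792, -0.014]
force: [-2.6, -8.0, 6.1]
grip_width: 0.0375
```

```bash
python3 -c "
from h import *
st()"
```

```text
t 12.775 along mm 48.43 lat 0.85 z 0.1216 F along -8.41 lat -0.84 z 6.1
```

>>> jog_arm(
  plan=[
    [-0.3,0,0,0],
  ],
)

```text
t: 12.9
ee_pos: [0.552, -0.0487, 0.1215]
orientation: [-0.028, -0.609, 0.793, -0.015]
force: [-2.5, -8.6, 4.3]
grip_width: 0.0377
```

```bash
python3 -c "
from h import *
st()"
```

```text
t 12.9 along mm 49.12 lat 0.87 z 0.1215 F along -8.96 lat -0.55 z 4.28
```

>>> jog_arm(
  plan=[
    [0.4,0,0,0],
    [0.2,0,0,0],
    [0,0,0,0],
    [0,0,0,0],
  ],
  grip=0.45,
)

```text
t: 13.4
ee_pos: [0.5506, -0.0529, 0.1216]
orientation: [-0.027, -0.61, 0.792, -0.014]
force: [0.6, 0.9, -0.4]
grip_width: 0.0468
```

Run:
```python
from h import *
st(); s=snapshot('side');w=snapshot('wrist')
o=np.zeros((480,800,3),np.uint8);o[:480,:]=0
o[:400,:400]=cv2.resize(s[210:310,230:330],(400,400),interpolation=cv2.INTER_CUBIC)
o[:360,400:]=cv2.resize(w[150:480,60:427],(400,360),interpolation=cv2.INTER_CUBIC)
save(o,'c4.png'); rel([0.5505,-.0525,.17])
```

```text
t 13.4 along mm 44.73 lat 0.43 z 0.1216 F along 1.01 lat 0.41 z -0.35
t 13.5 pos [ 0.5506 -0.053   0.1216] F [ 0.36  0.37 -0.1 ] w 0.0469 q7 -1.929
xaz -1.8295 tilt [-0.0258 -0.0551] shift cm [ 0.25  0.07 -4.83]
```

View pics/c4.png

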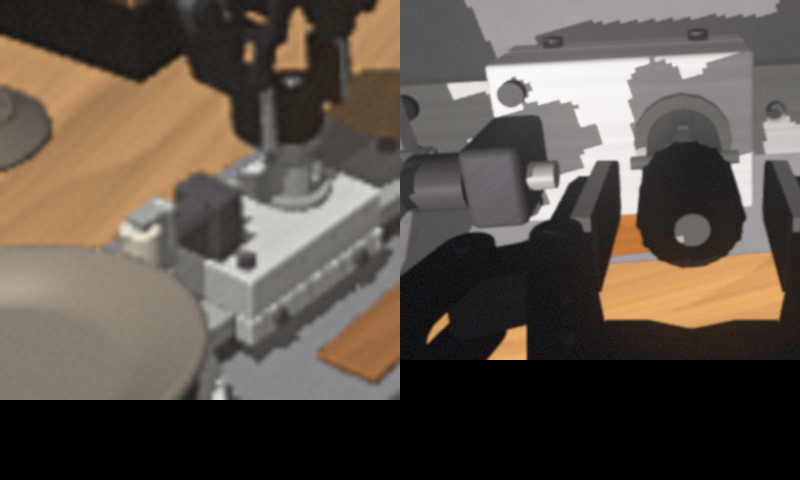

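The side view shows the roller at (143,245) touching the rim. The wrist view shows the pin still in the V at (685,157), the rod's tail (543,175) sticking out further than before, and the knob free between the jaws. I'll rise clear.

>>> jog_arm(
  plan=[
    [0.05,0,-1,0],
    [0.1,0,-1.5,0],
    [0.1,0,-2,0],
    [0.1,0,-3,0],
    [0,0,-4,0],
    [0,0,0,0],
  ],
)

```text
t: 14.25
ee_pos: [0.5534, -0.0497, 0.2457]
orientation: [-0.025, -0.61, 0.792, -0.015]
force: [-0.6, 0.3, -0.2]
grip_width: 0.0471
```

Run:
```python
from h import *
rel([.5505,-.0525,.2]);c=camera_info('wrist'); w=snapshot('wrist');save(w,'w5.png')
K=np.array(c['intrinsics']);R=np.array(c['R']);t=np.array(c['t'])
np.savez('w5.npz',K=K,R=R,t=t)
def px(s,lat,z):
    p=np.array([.5405,-.0965])+D*s+np.array([D[1],-D[0]])*lat
    q=K@(R@[*p,z]+t);return (q[:2]/q[2]).round(1)
print('knob',px(.045,0,.132),'roller free',px(.160,0,.104))
```

```text
t 14.25 pos [ 0.5534 -0.0497  0.2457] F [-0.57  0.3  -0.2 ] w 0.0471 q7 -1.907
xaz -1.8294 tilt [-0.022  -0.0547] shift cm [0.08 0.18 4.58]
knob [323.  240.8] roller free [138.8 237.6]
```

View pics/w5.png

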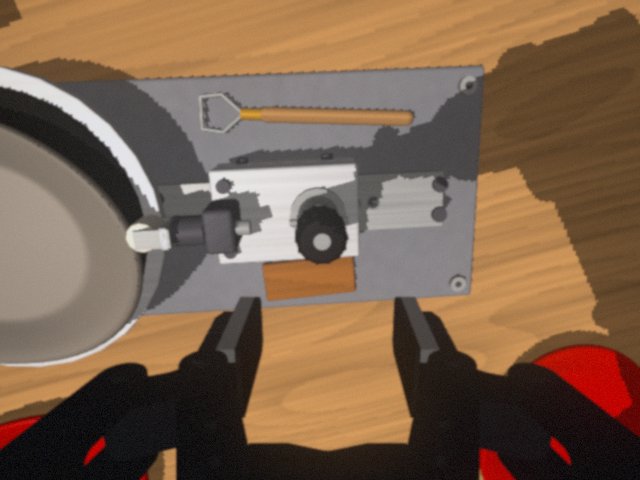

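Parked plunger: pin in the V, knob cap at (321,241). The roller at (148,237) is on the rim, and the rod tail is at (243,228). As last checks, I'll see whether the plate shifted and compare the rod tail before and after.

Run:
```python
from h import *
s=snapshot('side');st()
a=cv2.cvtColor(cv2.imread('pics/side1.png'),cv2.COLOR_BGR2GRAY).astype(np.float32);b=cv2.cvtColor(s,cv2.COLOR_RGB2GRAY).astype(np.float32)
r=(slice(265,350),slice(155,265))
print('plate shift px',cv2.phaseCorrelate(a[r],b[r],cv2.createHanningWindow((110,85),cv2.CV_32F)))
for n,rr in(('rib',(slice(275,310),slice(305,350))),):
    print(n,cv2.phaseCorrelate(a[rr],b[rr]))
w1=cv2.imread('pics/w1.png');w1=cv2.rotate(w1[0:270,270:400],cv2.ROTATE_90_COUNTERCLOCKWISE)
w5=cv2.imread('pics/w5.png')[190:280,120:360]
o=np.zeros((600,800,3),np.uint8)
x=cv2.resize(w1,None,fx=2.9,fy=2.2,interpolation=cv2.INTER_CUBIC)[:290,:800];o[:x.shape[0],:x.shape[1]]=x
x=cv2.resize(w5,(797,299),interpolation=cv2.INTER_CUBIC);o[300:599,:797]=x
cv2.imwrite('pics/c6.png',o)
```

```text
t 14.35 along mm 47.91 lat 0.8 z 0.2424 F along 0.09 lat 0.85 z 0.02
plate shift px ((0.0027211483899733935, 0.018516480819485537), 0.9142292018289919)
rib ((0.46100921852110943, 0.22937596132428695), 0.6434419773243092)
```

View pics/c6.png

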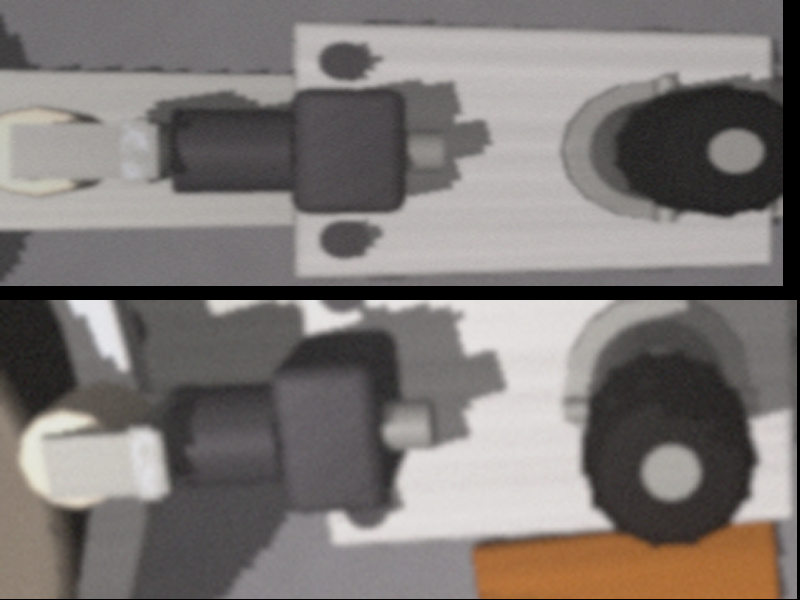

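Before (top) the fork-to-cylinder gap is about 14 px; now (bottom) it is about 5 px, so the roller is pushed in about 2–2.5 mm. The tail has lengthened to match. The plate shift is 0.02 px, so I'm handing in.

```bash
python3 -c "
from h import *
print(ticket.hand_in())"
```

```text
the job is handed in; nothing more can be done
None
```

The stand is set up and the job is handed in at about 14.4 s of robot time; no verdict was reported.

- **Plunger:** I gripped the knob, pulled it up about 12 mm and turned it a quarter turn. I then let it down into the V notch. After release the wrist pictures show the cross pin along the rail, resting in the notch on its own.
- **Rest and roller:** I pushed the rest by the knob with the jaws loosely open. The drag was about 6 N. The force stepped up by about 2.5 N when the roller touched the rim, and I pushed roughly 2.2 mm further before backing off and rising clear.

**Last checks**
- **Roller depth:** The gap at the roller's fork closed by about 2–2.5 mm between the before and after pictures, which agrees with the force reading. This is a coarse pixel estimate, good to perhaps 0.5–1 mm.
- **Plate:** It shows a shift of 0.02 px in the side view, so in effect it did not move.
- **Rib:** The same comparison gave about 0.5 px for the rib. The match was weak, probably because of changed shadows, and nothing touched it.
- **False alarm:** One force reading of 7.5 N at 41 mm looked like contact, but the next reading and a picture showed it was noise.
- **Robot:** It was clear of everything, with the tool force near zero.

I did not compare the remaining bystanders before and after; the arm was never driven against any of them. I viewed 11 pictures.

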